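# Swap the odd cell in the battery test fixture

## Task

One of the three cells in the battery test fixture is too slim. Take it out and lay it in a free trough of the stock tray, then fit the stock cell that matches the other two in diameter and length into the empty bay: flat end against the sprung plunger, button against the fixed contact, lying fully down in its cradles. Leave the other cells, the screwdriver and the caliper where they are, and neither drop nor force the cells.

Things in the scene. Friction and masses are not known exactly. Their poses are not given: they have to be found in the camera images.
- fixture: Battery test fixture, fixed: grey base, x -102 to 74, y -107 to 107 mm, top 12 mm above the worktop; three bays 66 mm apart. Origin on the worktop under the middle of the centre cell; x along the cells to the fixed brass + contacts, roughly away from the robot; y across the bays; z up. A 70 mm cell cannot go straight down: the plunger must be pushed back before the button end passes the contact.
- plunger_1 (a joint): Bay 1's sprung brass plunger at the bay's -x end, m: 0 free, 0.007 behind a seated cell, stop at 0.020, grows towards -x. Flat head, diameter 14, axis 37.5 mm high; its face is at x = -28 mm when free, -48 at the stop (fixture's frame). Spring 2.8 N at 0, 5.3 N at 0.007, 9.8 N at 0.020. Steel barrel from x = -53, top 47 mm; black block x -61 to -87, 34 wide, top 48 mm high.
- plunger_2 (a joint): The same for bay 2.
- plunger_3 (a joint): The same for bay 3.
- bay_1 (a point): Middle of a seated 32 mm cell in bay 1 (y = +66 mm in the fixture's frame), 39 mm above the worktop; axes as the fixture's. A 26 mm cell lies 4.2 mm lower. The cell rests on two black V cradles (90 degree V, 6 mm thick, 42 mm wide, tops 31.4 mm high) centred at x = -25 and +25 mm; between them there is room for fingers down to the base.
- bay_2 (a point): The same for bay 2, the centre bay (y = 0). Fixed + contact at the +x end of each bay: brass face at x = +35 mm, 18 mm wide, top 44 mm high, its screw 46.5 mm; the black block behind it, 30 mm wide, ends at x = +54 mm.
- bay_3 (a point): The same for bay 3 (y = -66 mm).
- tray: Black stock tray, 92 x 250 mm, fixed: floor 5 mm thick, four troughs side by side 66 mm apart. Origin on the worktop under its middle; x along the cells, y across, z up. Each trough is two V cradles (90 degrees, 6 mm thick, 42 mm wide, tops 23.4 mm high) centred at x = -25 and +25 mm; rims 22 mm high along the two long sides, inside at x = -42 and +42 mm; no rims at y = +-125 mm.
- trough_1 (a point): Where the middle of a 32 mm cell lies in trough 1 (y = 99 mm in the tray's frame), 31 mm above the worktop; axes as the tray's. A 26 mm cell lies 4.2 mm lower.
- trough_2 (a point): Where the middle of a 32 mm cell lies in trough 2 (y = 33 mm in the tray's frame), 31 mm above the worktop; axes as the tray's. A 26 mm cell lies 4.2 mm lower.
- trough_3 (a point): Where the middle of a 32 mm cell lies in trough 3 (y = -33 mm in the tray's frame), 31 mm above the worktop; axes as the tray's. A 26 mm cell lies 4.2 mm lower.
- trough_4 (a point): Where the middle of a 32 mm cell lies in trough 4 (y = -99 mm in the tray's frame), 31 mm above the worktop; axes as the tray's. A 26 mm cell lies 4.2 mm lower. Empty at the start.
- slim_cell_mid (a point): Site in the middle of the cell, on its axis; x along the axis towards the button end. The wrong cell in the fixture, in one of the three bays: light grey plastic-sleeved rechargeable cell with a steel button (diameter 16, standing 2 mm proud, included in the length) at its + end and a flat - end, but slim: diameter 26, length 70 mm, about 0.1 kg.
- right_cell_mid (a point): Site in the middle of the cell, on its axis; x along the axis towards the button end. The matching cell in the tray, in one of troughs 1 to 3: light grey plastic-sleeved rechargeable cell with a steel button (diameter 16, standing 2 mm proud, included in the length) at its + end and a flat - end; diameter 32, length 70 mm, about 0.14 kg.
- right_cell_button (a point): Site at the tip of the matching cell's button, 35 mm from its middle.
- good_cell_a_mid (a point): Site in the middle of the cell, on its axis; x along the axis towards the button end. A correct cell in the fixture, diameter 32, length 70 mm, button at the fixed contact.
- good_cell_b_mid (a point): Site in the middle of the cell, on its axis; x along the axis towards the button end. The other correct cell in the fixture, the same.
- stock_short_cell_mid (a point): Site in the middle of the cell, on its axis; x along the axis towards the button end. A cell in the tray that does not match: diameter 32 but only 60 mm long.
- stock_slim_cell_mid (a point): Site in the middle of the cell, on its axis; x along the axis towards the button end. A cell in the tray that does not match: 70 mm long but diameter 26.
- slim_cell: The wrong slim cell (see its point); origin in its middle.
- right_cell: The matching cell (see its point); origin in its middle.
- screwdriver_small: Bystander: small screwdriver with yellow handle, 124 x 14 x 13 mm, lying between fixture and tray.
- caliper: Bystander: digital caliper, 215 x 65 x 14 mm, lying to the right of the fixture.
Mind the look-alikes: they are no part of the job. What is shaped like the right_cell but turquoise is not meant.

How it is judged:
By the outcome, as a careful person would: the job done as asked, in the order asked, and still so for the second after the job is handed in, with the robot touching nothing.
It also fails if it takes over 48 s, if anything falls off the work surface, if the arm or the gripper's body presses on something with over 40 N, if the wrist force passes 120 N, or if a joint passes its speed limit or range.

## Robot

A 6-joint arm with a two-finger parallel gripper is mounted at the origin on a cart in front of the work surface, level with it; the furniture and walls round the work are solid. World frame = base frame: x ahead of the robot, y to its left, z up, the work surface at z = 0. Lengths are in m, angles in rad, forces in N, time in s.
With the tool pointing down it reaches from about 0.35 to 0.775 m from the base axis. Payload 5.5 kg.
Tool frame: the origin (TCP) lies at the very end of the fingers, on their centre line; the grasp point (between the pads) lies 19 mm behind it; z points along the fingers, y is the line along which they close (so a half turn about z gives the same grasp; the last joint's range is limited). The gripper opens to 85 mm and grips with 20 to 120 N. Pads are 22 mm wide; open, the fingers measure 114 mm over their backs; the gripper's body (76 mm by 85 mm) begins 54 mm behind the grasp point. The pads swing forward as they close: fully open they stand 13 mm farther back than shut.
Start: joints at [1.124, 0.313, 0.046, 1.304, 0, 1.431], TCP at [0.174, 0.548, 0.231] pointing down, gripper open.
Joint ranges: [-2.76, 2.76], [-0.86, 1.69], [-1.03, 1.26], [-2.2, 2.34], [-1.47, 1.5], [-3.14, 3.14]. Speed limits (rad/s): [2.57, 2.57, 3.14, 3.14, 3.14, 3.14].

## Interface

Orientations are given as a unit quaternion [w, x, y, z].
In Python, from workcell import env gives the robot as it stands. The module is installed in compiled form; this text tells all that it offers.
- The arm moves only by the tool jog_arm, never from a script. Its arguments are lists of equal length, an entry for each row: "gripper": the opening, from 0 (shut) to 1 (fully open); "offset": the shift along the world's x, y, z in cm, a list of three; "twist": the turn about the world's z in degrees. In form: {"gripper": [gripper, ...], "offset": [[dx, dy, dz], ...], "twist": [twist, ...]}. A call has exactly 8 rows; each row is the pose to reach, as a shift and turn from the pose commanded when the call began; what a row does not reach only later rows make up. A row lasts 1/8 s, in which the tool goes at most 62.5 mm and 10.7 degrees, less where a joint would pass 70% of its speed; a pose out of reach is approached as far as the arm can. A call with a gripper value outside its range is refused whole. The fingers move at their own pace and stop on an object; "squeeze" is the grip in N (left out, the last holds). Time passes only in rows, so rows that repeat a pose let the fingers close, or fill a call up. It gives the time, the measured TCP pose, the force, the opening and the grip force at its end, in the units of the state.
- env.get_state(): the state, without advancing time (a new reading comes with each control period).
- env.read_camera(name): name is "scene" or "top" or "wrist"; returns a dict with "image" (400x640x3 uint8, red, green, blue), "z_map" (400x640 float32, m along the optical axis (not along the pixel's ray), 0 where there is no reading), "fovy" (degrees; the focal length in pixels is half the picture's height over the tangent of half this angle, whatever the lens; pixels are square), "cx", "cy" (the principal point, pixels), "distortion" ([k1, k2, p1, p2, k3] as OpenCV has them; the pictures are not rectified), "cam_to_world" (4x4, takes a point from camera to world coordinates). Camera axes: x right, y up, looking along -z (the intrinsics and any distortion apply to the point x, -y, -z); pixel columns grow to the right and rows downward; lengths in m; the calibration is good to about 2 mm. A picture is of the moment at which its call begins.
- env.hand_in(): hands the job in; it is judged then, once.
The state is a dict: "clock": time; "joint_pos": joint angles; "qvel": joint speeds; "tau": joint torques, N m; "tcp_pos": TCP position; "orientation": TCP orientation; "wrist_force": force on the tool from outside, world axes, zero at the start; "ft_torque": the same for the moment, N m; "finger_gap": finger opening in m; "grip_force": force on a finger pad.
Only numpy, scipy, OpenCV 4.12 (cv2) and the standard library are available. Lean on these libraries where they do the work, as an engineer would, in place of code of your own. Each camera call takes 0.05 s, during which the arm holds its last target. There are 200 camera calls.

## Working session

There is one attempt and no reset: what is moved stays moved. The work goes in short steps, Python scripts to look and compute and a tool call to move; the robot and the scene stay as the last step left them, time stands still between calls to the robot, and variables do not carry over. Pictures are saved under pics/ and viewed, at most 10 in all, crops included, and the job is handed in when it is done.

Besides the shell and the picture viewer there is one more tool, called after "Request:" as name(argument=value, ...) on one line, values as JSON. jog_arm: Moves the arm, as the interface text tells. Its arguments: {"type":"object","properties":{"gripper":{"type":"array"},"offset":{"type":"array"},"twist":{"type":"array"},"squeeze":{"type":"number"}},"required":["gripper","offset","twist"]}

```bash
mkdir -p pics
cat > h.py <<'E'
import numpy as np, cv2
from workcell import env
def cam(n):
    d=env.read_camera(n); h=d['image'].shape[0]; f=h/2/np.tan(np.radians(d['fovy'])/2)
    d['K']=np.array([[f,0,d['cx']],[0,f,d['cy']],[0,0,1.]]); d['D']=np.array(d['distortion'],float); return d
def rays(d,uv):
    p=cv2.undistortPoints(np.array(uv,float).reshape(-1,1,2),d['K'],d['D']).reshape(-1,2)
    return np.c_[p[:,0],-p[:,1],-np.ones(len(p))]
def plane(d,uv,z):
    T=np.array(d['cam_to_world']); r=rays(d,uv)@T[:3,:3].T; o=T[:3,3]
    return o+r*((z-o[2])/r[:,2])[:,None]
def zpts(d,uv):
    T=np.array(d['cam_to_world']); uv=np.array(uv).reshape(-1,2); z=d['z_map'][uv[:,1].astype(int),uv[:,0].astype(int)]
    return (rays(d,uv)*z[:,None])@T[:3,:3].T+T[:3,3]
def save(d,n,crop=None,s=1):
    im=d['image'][:,:,::-1]
    if crop: im=im[crop[1]:crop[3],crop[0]:crop[2]]
    cv2.imwrite('pics/'+n,cv2.resize(im,None,fx=s,fy=s,interpolation=cv2.INTER_CUBIC))
E
python3 - <<'E'
from h import *
for n in ('top','scene'):
    d=cam(n); save(d,n+'1.png'); print(n,d['fovy'],d['D'],np.array(d['cam_to_world']).round(3).tolist())
print(env.get_state())
E
```

```text
top 54.90571564081394 [-0.07646771  0.          0.          0.          0.        ] [[0.025, 0.995, -0.099, 0.415], [-1.0, 0.024, -0.011, -0.036], [-0.008, 0.1, 0.995, 1.239], [0.0, 0.0, 0.0, 1.0]]
scene 51.92827456333549 [0.0286412 0.        0.        0.        0.       ] [[-0.873, 0.382, -0.303, 0.164], [-0.487, -0.663, 0.568, 0.673], [0.016, 0.644, 0.765, 1.017], [0.0, 0.0, 0.0, 1.0]]
{'clock': 0.1, 'joint_pos': array([ 1.12440288e+00,  3.13910465e-01,  4.51063170e-02,  1.30360062e+00,
       -2.88650543e-05,  1.43121764e+00]), 'qvel': array([ 0.00014315, -0.00278941,  0.00230846, -0.00079832, -0.00104905,
        0.00032269]), 'tau': array([ 3.42337858e-03, -4.81727636e+01,  2.99242902e+01,  1.28065195e-02,
       -6.66253050e-05, -1.65996352e-05]), 'tcp_pos': array([0.17347338, 0.54773623, 0.2305121 ]), 'orientation': array([-2.18450668e-04,  1.52806318e-01,  9.88255828e-01, -7.74115429e-04]), 'wrist_force': array([-0.32408793,  0.91999738,  0.01536918]), 'ft_torque': array([-0.00221277, -0.01392652, -0.0302996 ]), 'grip_force': 0.0, 'finger_gap': 0.08523779014405812}
```

View pics/top1.png

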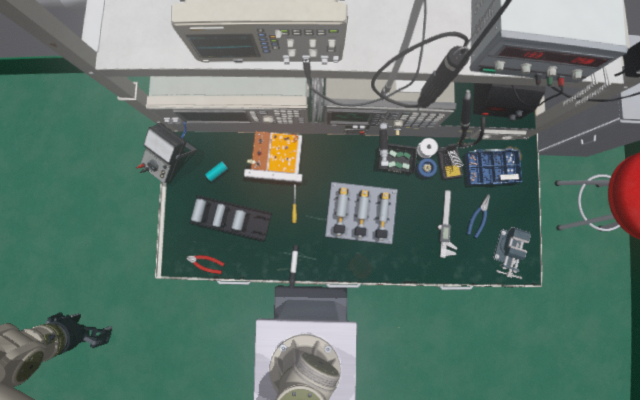

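View pics/scene1.png

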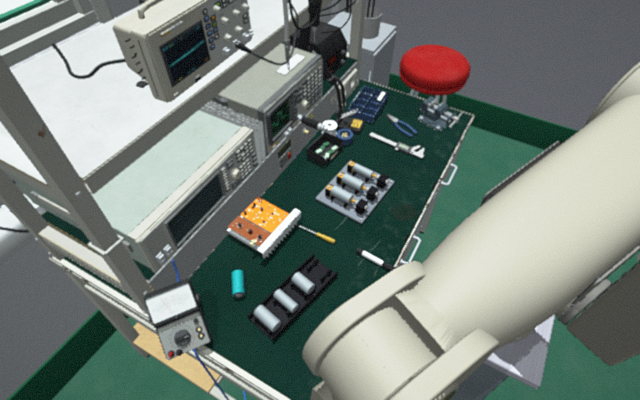

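The top view shows the fixture at about (327–397, 183–243) and the tray at (192–270, 198–240), with cells at about (199,210), (219,216) and (238,219). The turquoise look-alike is at (216,171). Next I'll enlarge these and measure them.

Run:
```python
from h import *
d=cam('top'); s=cam('scene')
a=cv2.resize(d['image'][175:255,185:405,::-1],None,fx=3.6,fy=3.6,interpolation=cv2.INTER_CUBIC)
b=cv2.resize(s['image'][150:345,240:400,::-1],None,fx=1.6,fy=1.6,interpolation=cv2.INTER_CUBIC)
c=np.zeros((600,792,3),np.uint8); c[:a.shape[0],:a.shape[1]]=a; c[a.shape[0]:a.shape[0]+b.shape[0],:b.shape[1]]=b[:600-a.shape[0]]
cv2.imwrite('pics/crop1.png',c)
hsv=cv2.cvtColor(d['image'],cv2.COLOR_RGB2HSV)
uu,vv=np.meshgrid(np.arange(185,405),np.arange(175,255)); uv=np.c_[uu.ravel(),vv.ravel()]
P=zpts(d,uv).reshape(80,220,3)
# light cell mask
sub=hsv[175:255,185:405]; z=P[...,2]
m=((z>0.022)&(sub[...,1]<60)&(sub[...,2]>110)).astype(np.uint8)
n,l,st,ce=cv2.connectedComponentsWithStats(m)
for i in range(1,n):
    if st[i,4]>25:
        q=P[l==i]; r=cv2.minAreaRect(q[:,:2].astype(np.float32)*1000)
        print('cell px',ce[i]+[185,175],st[i,4],'mean',q.mean(0).round(4),'zmax',np.percentile(q[:,2],[50,95]).round(4),'rect',np.round(r[0]),np.round(r[1]),round(r[2],1))
# fixture base grey
m=((abs(z-0.012)<0.006)&(sub[...,1]<60)&(sub[...,2]>80)); m[:,:130]=0
q=P[m]; r=cv2.minAreaRect(q[:,:2].astype(np.float32)*1000); print('fix',m.sum(),r,cv2.boxPoints(r).round().tolist())
# tray dark: z 0.003..0.03
m=((z>0.0035)&(z<0.07)); m[:,95:]=0
m=m.astype(np.uint8); n,l,st,ce=cv2.connectedComponentsWithStats(m); i=1+st[1:,4].argmax()
q=P[l==i]; r=cv2.minAreaRect(q[:,:2].astype(np.float32)*1000); print('tray',st[i],r)
```

```text
cell px [278.23015873 176.99206349] 252 mean [0.6005 0.0968 0.0493] zmax [0.0496 0.0546] rect [599. 114.] [176.  20.] 89.9
cell px [341.3776824  205.41630901] 233 mean [ 0.5153 -0.1015  0.0615] zmax [0.0522 0.0578] rect [479. -89.] [ 48. 159.] 67.4
cell px [362.45299145 207.73504274] 234 mean [ 0.5105 -0.1675  0.0507] zmax [0.0518 0.0571] rect [ 512. -170.] [36. 72.] 82.3
cell px [383.37765957 210.05851064] 188 mean [ 0.5045 -0.2315  0.057 ] zmax [0.0453 0.0505] rect [ 456. -159.] [ 66. 251.] 32.8
cell px [198.06796117 209.95631068] 206 mean [0.4905 0.3428 0.0555] zmax [0.0447 0.0505] rect [440. 169.] [407.  67.] 73.8
cell px [218.39520958 214.88023952] 167 mean [0.4778 0.2826 0.0376] zmax [0.0379 0.0427] rect [478. 284.] [26. 67.] 76.8
cell px [238.27840909 219.63068182] 176 mean [0.4637 0.2147 0.0575] zmax [0.0446 0.0502] rect [440. 100.] [275.  57.] 77.8
fix 2296 ((497.0460205078125, -167.7418975830078), (216.3043212890625, 175.8475341796875), 85.03448486328125) [[400.0, -268.0], [575.0, -283.0], [594.0, -68.0], [419.0, -52.0]]
tray [   4   20   83   46 1989] ((471.5720520019531, 251.48890686035156), (259.6053771972656, 107.17953491210938), 79.54429626464844)
```

View pics/crop1.png

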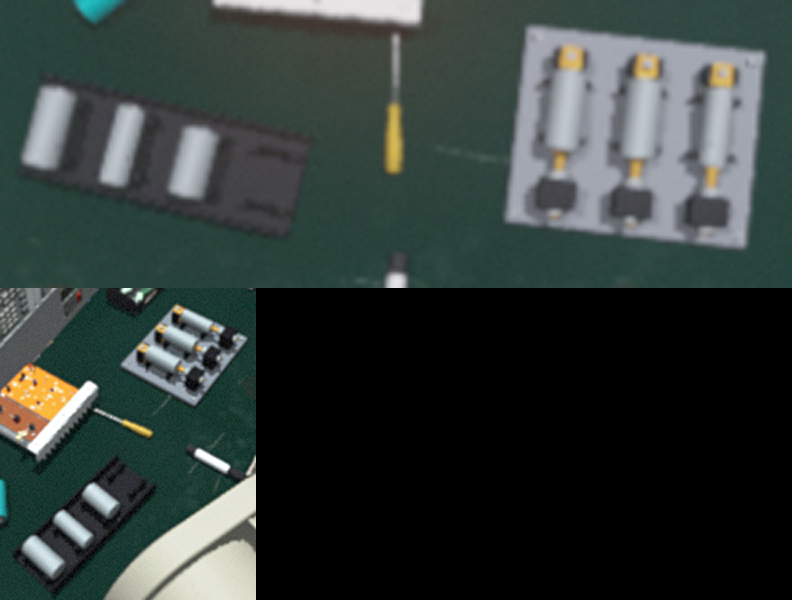

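Bay 3 (383,210) holds the slim cell: its top is at about 48 mm, against about 55 mm for the other two. In the tray, (198,210) is wide and long, (218,215) is slim, and (238,220) is wide but short. So (198,210) is the candidate. I'll move over the tray to confirm from near.

Request:
jog_arm(gripper=[0.55, 0.55, 0.55, 0.55, 0.55, 0.55, 0.55, 0.55], offset=[[5, -4, 1], [10, -8, 2], [15, -13, 3], [19, -17, 4], [23, -21, 5], [26, -25, 6], [28, -29, 6], [28, -29, 6]], twist=[1, 2, 3, 4, 5, 6, 6, 6])

```text
clock: 1.2
tcp_pos: [0.455, 0.2557, 0.2912]
orientation: [-0.0, 0.103, 0.995, -0.0]
wrist_force: [0.1, 0.4, -1.0]
finger_gap: 0.0469
grip_force: 0.0
```

Run:
```python
from h import *
d=cam('wrist'); save(d,'w1.png'); T=np.array(d['cam_to_world']); print(T.round(3).tolist(),d['fovy'],d['D'],env.get_state()['tcp_pos'])
```

```text
[[0.205, -0.943, -0.261, 0.389], [0.979, 0.198, 0.054, 0.269], [0.001, -0.267, 0.964, 0.434], [0.0, 0.0, 0.0, 1.0]] 64.23394194620991 [-0.02618201  0.          0.          0.          0.        ] [0.45417462 0.25702296 0.29111995]
```

View pics/w1.png

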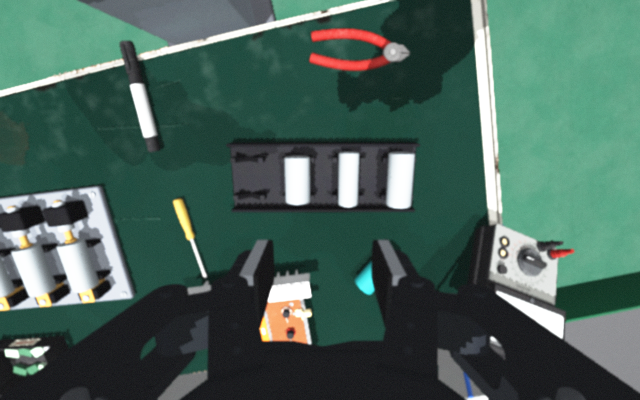

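The wrist view shows the tray at (232–418, 140–210). Its cells are short at (297,180), slim at (348,179) and wide and long at (400,180). Next I'll measure these and take one enlarged crop to confirm and to find the button end.

Run:
```python
from h import *
d=cam('wrist'); save(d,'w2.png',(270,135,430,220),5)
hsv=cv2.cvtColor(d['image'],cv2.COLOR_RGB2HSV)
m=((hsv[...,1]<60)&(hsv[...,2]>140)).astype(np.uint8); m[:135]=0;m[222:]=0;m[:,:270]=0;m[:,430:]=0
n,l,st,ce=cv2.connectedComponentsWithStats(m)
for i in range(1,n):
    if st[i,4]<100: continue
    c,_=cv2.findContours((l==i).astype(np.uint8),0,2); r0=max(c,key=cv2.contourArea)[:,0].astype(float)
    zt=np.percentile(zpts(d,np.argwhere(l==i)[:,::-1])[:,2],[50,90])
    for h in (.031,.0268):
        q=plane(d,r0,h)[:,:2]*1000; r=cv2.minAreaRect(q.astype(np.float32)); print(ce[i].round(),st[i,4],zt.round(4),h,np.round(r[0],1),np.round(r[1],1),round(r[2],1))
uu,vv=np.meshgrid(np.arange(215,435),np.arange(125,225)); uv=np.c_[uu.ravel(),vv.ravel()]
P=zpts(d,uv); g=cv2.connectedComponentsWithStats((P[:,2].reshape(100,220)>.0035).astype(np.uint8)); i=1+g[2][1:,4].argmax()
q=P[g[1].ravel()==i]; print('tray',cv2.minAreaRect(q[:,:2].astype(np.float32)*1000))
```

```text
[347. 180.] 1081 [0.0376 0.0399] 0.031 [478.9 284.4] [25.8 72.5] 78.9
[347. 180.] 1081 [0.0376 0.0399] 0.0268 [479.8 284.6] [26.1 73.2] 78.9
[399. 181.] 1380 [0.0446 0.0471] 0.031 [493.8 349.9] [32.9 72.7] 77.9
[399. 181.] 1380 [0.0446 0.0471] 0.0268 [494.9 350.7] [33.2 73.5] 77.9
[296. 181.] 1176 [0.0445 0.0469] 0.031 [467.1 219.4] [32.  63.4] 78.1
[296. 181.] 1176 [0.0445 0.0469] 0.0268 [468.  218.9] [32.3 64. ] 78.1
tray ((452.44073486328125, 256.98748779296875), (250.37322998046875, 130.9742431640625), 78.2497787475586)
```

View pics/w2.png

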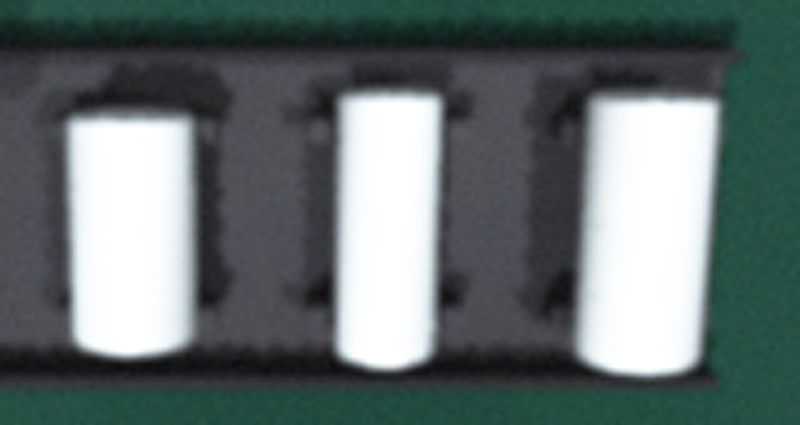

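The crop shows the wide long cell on the right, at (400,180) in the full frame. It measures 33 x 72.7 mm, which matches 32 x 70, while the left one measures 63 mm (short) and the middle one 26 mm wide (slim). So the right cell is in trough 1, at about (0.494, 0.350). I can't see the buttons from here. Going to the fixture now.

Request:
jog_arm(gripper=[0.55, 0.55, 0.55, 0.55, 0.55, 0.55, 0.55, 0.55], offset=[[0, -6, 0], [0, -12, 0], [0, -18, 0], [0, -24, 0], [0, -30, -1], [0, -36, -2], [0, -42, -3], [0, -48, -4]], twist=[1, 2, 3, 4, 5, 6, 7, 7])

```text
clock: 2.3
tcp_pos: [0.4541, -0.2222, 0.2511]
orientation: [0.0, 0.039, 0.999, 0.0]
wrist_force: [1.1, -0.0, 0.2]
finger_gap: 0.0467
grip_force: 0.0
```

```bash
cat >> h.py <<'E'
def cells(d,box,h,vmin=120,amin=150,smax=60):
    x0,y0,x1,y1=box; hsv=cv2.cvtColor(d['image'],cv2.COLOR_RGB2HSV); k=np.zeros(hsv.shape[:2],np.uint8); k[y0:y1,x0:x1]=1
    m=((hsv[...,1]<smax)&(hsv[...,2]>vmin)).astype(np.uint8)*k
    z=np.zeros(m.shape); vv,uu=np.nonzero(k); z[vv,uu]=zpts(d,np.c_[uu,vv])[:,2]; m&=(z>.024).astype(np.uint8)
    n,l,st,ce=cv2.connectedComponentsWithStats(m)
    for i in range(1,n):
        if st[i,4]<amin: continue
        c,_=cv2.findContours((l==i).astype(np.uint8),0,2); q=plane(d,max(c,key=cv2.contourArea)[:,0],h)[:,:2]*1000
        r=cv2.minAreaRect(q.astype(np.float32)); print('px',ce[i].round(),st[i,4],'ztop',np.percentile(z[l==i],[50,90]).round(4),'c',np.round(r[0],1),'size',np.round(r[1],1),'ang',round(r[2],1))
E
python3 - <<'E'
from h import *
d=cam('wrist'); save(d,'w3.png'); print(env.get_state()['tcp_pos'])
for h in (.039,.0348): cells(d,(0,0,640,300),h)
hsv=cv2.cvtColor(d['image'],cv2.COLOR_RGB2HSV)
vv,uu=np.mgrid[0:300,0:640]; P=zpts(d,np.c_[uu.ravel(),vv.ravel()])
m=(abs(P[:,2]-.012)<.004)&(hsv[:300].reshape(-1,3)[:,1]<70)&(hsv[:300].reshape(-1,3)[:,2]>80)&(P[:,0]>.35)&(P[:,0]<.65)&(P[:,1]<0)&(P[:,1]>-.3)
g=cv2.connectedComponentsWithStats(m.reshape(300,640).astype(np.uint8)); i=1+g[2][1:,4].argmax(); m=g[1].ravel()==i
print('base',m.sum(),cv2.minAreaRect(P[m][:,:2].astype(np.float32)*1000))
E
```

```text
[ 0.45401923 -0.22893815  0.24921868]
px [315. 218.] 1254 ztop [0.0457 0.0479] c [ 506.8 -238.3] size [33.1 71.7] ang 84.4
px [371. 218.] 1497 ztop [0.0526 0.0552] c [ 515.4 -171.1] size [40.4 73.1] ang 83.1
px [428. 221.] 1580 ztop [0.0526 0.055 ] c [ 521.5 -103.1] size [33.3 74. ] ang 84.4
px [581. 274.] 3077 ztop [0.0486 0.0507] c [610.7  95.1] size [157.3  56.1] ang 89.6
px [315. 218.] 1254 ztop [0.0457 0.0479] c [ 508.2 -238.5] size [33.5 72.6] ang 84.4
px [371. 218.] 1497 ztop [0.0526 0.0552] c [ 516.9 -170.6] size [40.9 74. ] ang 83.1
px [428. 221.] 1580 ztop [0.0526 0.055 ] c [ 523.1 -101.8] size [33.7 74.9] ang 84.4
px [581. 274.] 3077 ztop [0.0486 0.0507] c [613.3  98.8] size [159.1  56.8] ang 89.6
base 12694 ((498.27703857421875, -167.94149780273438), (213.52735900878906, 175.8848419189453), 84.97623443603516)
```

View pics/w3.png

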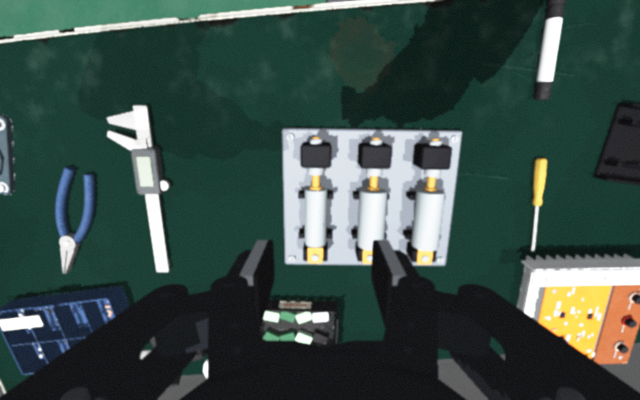

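The wrist view shows the fixture at (283–460, 130–265), with the slim cell at (315,218) and the good cells at (371,218) and (428,221). The base measures 213.5 x 176 mm, which matches the given size. That puts bay 3 at about (506, −235) mm with its axis at −5°. Descending on the slim cell.

Request:
jog_arm(gripper=[0.55, 0.55, 0.55, 0.55, 0.55, 0.55, 0.55, 0.55], offset=[[2.6, -0.6, -5], [5.2, -1.3, -10], [5.2, -1.3, -14], [5.2, -1.3, -16], [5.2, -1.3, -16], [5.2, -1.3, -16], [5.2, -1.3, -16], [5.2, -1.3, -16]], twist=[-0.5, -0.5, -0.5, -0.5, -0.5, -0.5, -0.5, -0.5])

```text
clock: 3.35
tcp_pos: [0.5063, -0.2351, 0.0925]
orientation: [0.001, 0.044, 0.999, -0.0]
wrist_force: [0.1, 0.1, 0.4]
finger_gap: 0.047
grip_force: 0.0
```

Run:
```python
from h import *
d=cam('wrist'); s=env.get_state(); print(s['tcp_pos'],s['qvel'].round(3)); save(d,'w4.png',(160,100,560,400),1.5)
```

```text
[ 0.50614693 -0.23509311  0.09225891] [-0.002  0.005 -0.004 -0.003  0.001 -0.   ]
```

View pics/w4.png

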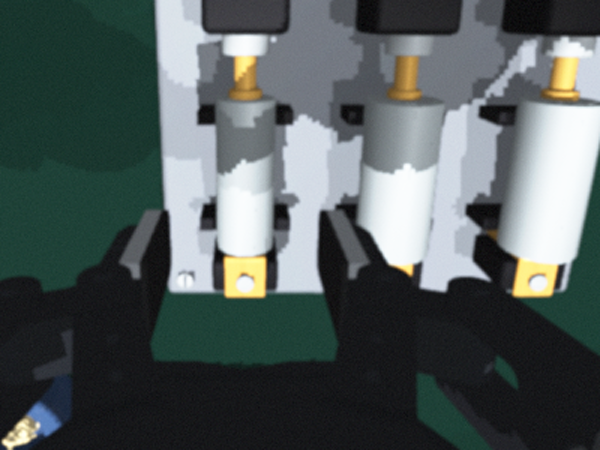

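In the crop the slim cell (245,175) is centred between the fingers (145–345). Going down and gripping it.

Request:
jog_arm(gripper=[0.55, 0.55, 0.55, 0.55, 0.55, 0.55, 0.2, 0.2], offset=[[0, 0, -3], [0, 0, -5.5], [0, 0, -6.8], [0, 0, -7.5], [0, 0, -7.5], [0, 0, -7.5], [0, 0, -7.5], [0, 0, -7.5]], twist=[0, 0, 0, 0, 0, 0, 0, 0], squeeze=40)

```text
clock: 4.4
tcp_pos: [0.5062, -0.2348, 0.0171]
orientation: [0.001, 0.044, 0.999, -0.0]
wrist_force: [1.4, 1.4, 3.4]
finger_gap: 0.0247
grip_force: 39.1
```

Request:
jog_arm(gripper=[0.2, 0.2, 0.2, 0.2, 0.2, 0.2, 0.2, 0.2], offset=[[0, 0, 0], [0, 0, 0], [0, 0, 0], [0, 0, 0], [-0.2, 0, 0], [-0.4, 0, 0], [-0.5, 0, 0], [-0.5, 0, 0.2]], twist=[0, 0, 0, 0, 0, 0, 0, 0])

```text
clock: 5.4
tcp_pos: [0.503, -0.2351, 0.0187]
orientation: [0.002, 0.044, 0.999, -0.0]
wrist_force: [6.6, 1.5, -4.4]
finger_gap: 0.0247
grip_force: 39.4
```

Request:
jog_arm(gripper=[0.2, 0.2, 0.2, 0.2, 0.2, 0.2, 0.2, 0.2], offset=[[0, 0, 0.7], [0, 0, 1.5], [0, 0, 2.3], [0, 0, 3.2], [0, 0, 4.5], [0, 0, 7], [0, 0, 10], [-0.6, 5, 13]], twist=[0, 0, 0, 0, 0, 0, 0, 0])

```text
clock: 6.4
tcp_pos: [0.4953, -0.1869, 0.1497]
orientation: [0.001, 0.046, 0.999, -0.001]
wrist_force: [0.7, 0.6, -1.4]
finger_gap: 0.0248
grip_force: 39.8
```

Request:
jog_arm(gripper=[0.2, 0.2, 0.2, 0.2, 0.2, 0.2, 0.2, 0.2], offset=[[-0.6, 6, 0], [-1.2, 12, 0], [-2, 18, 0], [-3, 24, 0], [-4, 29.5, 0], [-4.3, 33.0, 0], [-4.3, 34.0, -1], [-4.3, 34.0, -2]], twist=[-1, -2, -3, -5, -7, -7, -7, -7])

```text
clock: 7.4
tcp_pos: [0.4516, 0.1552, 0.1279]
orientation: [0.0, 0.105, 0.995, -0.0]
wrist_force: [-0.6, -0.0, -2.6]
finger_gap: 0.0245
grip_force: 39.8
```

Run:
```python
from h import *
d=cam('wrist'); s=env.get_state(); print(s['tcp_pos'],s['qvel'].round(3),s['finger_gap'],s['grip_force'],s['wrist_force']); save(d,'w5.png')
```

```text
[0.45069579 0.15436769 0.1263218 ] [-0.022 -0.002  0.002  0.039  0.002  0.   ] 0.02493319572221334 39.81816530227661 [-1.2015187  -0.28839542 -1.75585558]
```

View pics/w5.png

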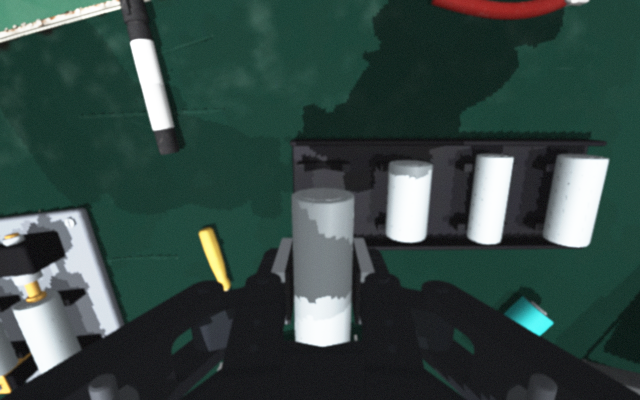

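The slim cell is held level at (323,265), and trough 4 is free at (320,170). The stock cells are at (410,200), (490,198) and (577,200), with their near ends flat. I'll re-measure the tray now that the arm is still.

Run:
```python
from h import *
d=cam('wrist'); s=env.get_state(); print(s['tcp_pos'],s['orientation'].round(4))
cells(d,(370,140,620,262),.031,90)
vv,uu=np.mgrid[120:260,280:640]; P=zpts(d,np.c_[uu.ravel(),vv.ravel()])
m=(P[:,2]>.018)&(P[:,2]<.0225); i=P[m]
# near rim: highest-x-minus side points
a=np.radians(-11.8); ux=np.array([np.cos(a),np.sin(a)]); uy=np.array([-ux[1],ux[0]])
c=np.array([.453,.1554]); q=(i[:,:2]-c)@np.c_[ux,uy]
print('rims x in trough4 frame',np.histogram(q[:,0]*1000,bins=np.arange(-60,64,4)))
d=cam('top'); cells(d,(185,175,275,255),.031,110,60)
```

```text
[0.45061971 0.15403546 0.12676655] [-1.400e-03  1.057e-01  9.944e-01 -6.000e-04]
px [492. 199.] 3099 ztop [0.0373 0.0397] c [477.9 283.5] size [28.9 71.4] ang 78.1
px [578. 201.] 4395 ztop [0.0433 0.0468] c [494.1 350.6] size [41.1 75.7] ang 78.1
px [410. 202.] 3352 ztop [0.0446 0.0469] c [466.6 220.4] size [33.4 64.9] ang 78.1
rims x in trough4 frame (array([   0,    0,    0, 1382,   98,   26,    5,  134,  129,   21,    4,
          4,    3,    7,    4,    5,    2,    4,    7,   10,  100,   38,
          3,    0,   59,  891,   17,    0,    0,    0]), array([-60, -56, -52, -48, -44, -40, -36, -32, -28, -24, -20, -16, -12,
        -8,  -4,   0,   4,   8,  12,  16,  20,  24,  28,  32,  36,  40,
        44,  48,  52,  56,  60]))
px [262. 176.] 99 ztop [0.0495 0.0531] c [602.  158.6] size [12.9 92.9] ang 1.3
px [215. 222.] 3895 ztop [0.615  0.6357] c [464.6 280.8] size [222.1 221.1] ang 3.2
```

Request:
jog_arm(gripper=[0.2, 0.2, 0.2, 0.2, 0.2, 0.2, 0.2, 0.2], offset=[[0.1, 0.1, -4], [0.1, 0.1, -8], [0.1, 0.1, -10], [0.1, 0.1, -11], [0.1, 0.1, -11.5], [0.1, 0.1, -11.7], [0.1, 0.1, -11.7], [0.1, 0.1, -11.7]], twist=[0, 0, 0, 0, 0, 0, 0, 0])

```text
clock: 8.55
tcp_pos: [0.4532, 0.1563, 0.0119]
orientation: [0.001, 0.105, 0.994, 0.0]
wrist_force: [0.5, -0.8, -1.2]
finger_gap: 0.0251
grip_force: 39.8
```

Request:
jog_arm(gripper=[0.2, 0.2, 0.2, 0.2, 0.3, 0.4, 0.5, 0.5], offset=[[0, 0, -0.15], [0, 0, -0.2], [0, 0, -0.2], [0, 0, -0.2], [0, 0, -0.2], [0, 0, -0.2], [0, 0, -0.2], [0, 0, -0.2]], twist=[0, 0, 0, 0, 0, 0, 0, 0])

```text
clock: 9.55
tcp_pos: [0.4524, 0.1563, 0.0091]
orientation: [-0.0, 0.105, 0.994, 0.0]
wrist_force: [0.1, 0.9, 0.2]
finger_gap: 0.0424
grip_force: 0.0
```

Request:
jog_arm(gripper=[0.55, 0.55, 0.55, 0.55, 0.55, 0.55, 0.55, 0.55], offset=[[0, 0, 1], [0, 0, 4], [0, 0, 8], [0, 3, 10], [0.5, 8, 10], [1.5, 13, 10], [2.6, 17, 10], [3.1, 19.4, 10]], twist=[0, 0, 0, 0, 0, 0, 0, 0])

```text
clock: 10.55
tcp_pos: [0.484, 0.3524, 0.11]
orientation: [0.0, 0.104, 0.995, 0.0]
wrist_force: [-0.4, 0.6, -0.1]
finger_gap: 0.0471
grip_force: 0.0
```

Run:
```python
from h import *
e=cam('scene'); d=cam('wrist'); s=env.get_state(); print(s['tcp_pos'],s['orientation'].round(4))
cells(d,(200,100,460,330),.031,90)
a=cv2.resize(d['image'][80:380,140:500,::-1],None,fx=1.6,fy=1.6); b=cv2.resize(e['image'][245:345,240:340,::-1],None,fx=2.2,fy=2.2,interpolation=cv2.INTER_CUBIC)
c=np.zeros((480,800,3),np.uint8); c[:a.shape[0],:a.shape[1]]=a; c[:220,578:798]=b; cv2.imwrite('pics/w6.png',c)
```

```text
[0.48413766 0.35261389 0.10977623] [6.000e-04 1.038e-01 9.946e-01 7.000e-04]
px [228. 214.] 3252 ztop [0.0376 0.0397] c [478.7 285.3] size [27.5 74.3] ang 77.6
px [317. 218.] 4220 ztop [0.0446 0.0469] c [494.3 348.7] size [32.7 76.9] ang 78.0
px [253. 261.] 504 ztop [0.1381 0.1496] c [515.2 293.2] size [12.  40.7] ang 59.5
px [392. 261.] 509 ztop [0.1387 0.15  ] c [537.6 398.7] size [40.9 12.1] ang 7.4
```

View pics/w6.png

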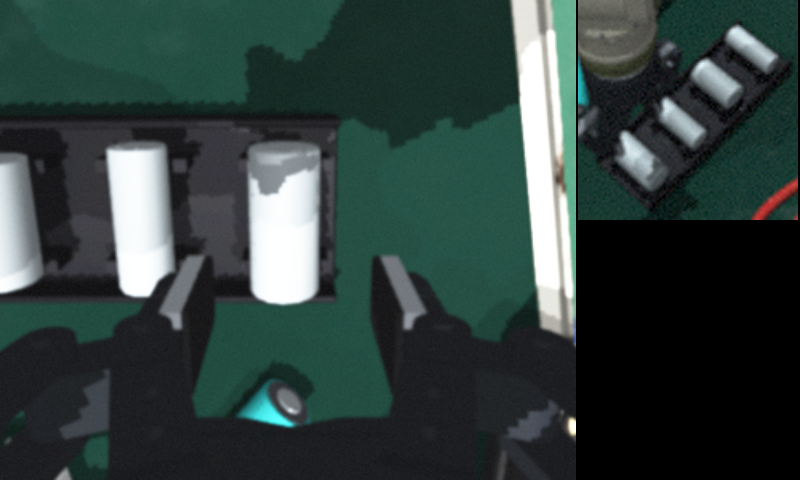

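The wrist crop shows the right cell at (285,222), centred between the fingers. The scene inset shows four cells lying in the tray, so the slim cell is down in trough 4. Next I'll get the right cell's exact middle along its axis from the depth map.

Run:
```python
from h import *
d=cam('wrist')
vv,uu=np.mgrid[150:300,270:370]; uv=np.c_[uu.ravel(),vv.ravel()]; P=zpts(d,uv)
a=np.radians(-11.9); ux=np.array([np.cos(a),np.sin(a)]); uy=np.array([-ux[1],ux[0]]); c=np.array([.494,.350])
q=(P[:,:2]-c)@np.c_[ux,uy]*1000; z=P[:,2]*1000
m=(z>43)&(z<50)&(abs(q[:,0])<50)&(abs(q[:,1])<20)
print('top strip x',np.percentile(q[m,0],[0,1,99,100]).round(1),'y',np.percentile(q[m,1],[1,99]).round(1),'rim',np.percentile(q[m,0],50).round(1))
m=(abs(q[:,0])<50)&(abs(q[:,1])<12)&(z>20)&(z<43)
f=m&(q[:,0]<-25); print('near face pts (x,y,z,rgb):')
for i in np.argwhere(f&(abs(q[:,1])<2)).ravel()[:12]: print(q[i].round(1),z[i].round(1),d['image'][uv[i,1],uv[i,0]],uv[i])
w=cv2.imread('pics/w5.png')[:,:,::-1]
print('slim held near end col 323',w[184:206,323].tolist()); 
print('right col 317',d['image'][160:185,317].tolist())
```

```text
top strip x [-37.3 -36.5  30.   31.2] y [-11.1   9.2] rim -5.2
near face pts (x,y,z,rgb):
[-47.3  -1.9] 20.8 [26 27 29] [319 155]
[-47.4  -1.1] 21.4 [31 31 35] [320 155]
[-47.4  -0.4] 21.4 [28 27 28] [321 155]
[-47.4   0.3] 21.2 [32 31 34] [322 155]
[-47.4   1. ] 21.6 [33 33 34] [323 155]
[-47.4   1.8] 21.5 [34 33 33] [324 155]
[-46.6  -1.9] 21.1 [36 36 39] [319 156]
[-46.6  -1.1] 20.9 [40 39 42] [320 156]
[-46.8  -0.4] 22.1 [37 37 41] [321 156]
[-46.7   0.3] 21.3 [40 41 42] [322 156]
[-46.6   1. ] 21.2 [40 40 41] [323 156]
[-46.8   1.8] 22.1 [38 38 39] [324 156]
slim held near end col 323 [[69, 68, 74], [70, 72, 73], [69, 72, 75], [77, 78, 82], [88, 91, 95], [93, 96, 100], [94, 99, 102], [95, 99, 102], [95, 99, 100], [94, 98, 101], [94, 100, 102], [95, 99, 102], [95, 96, 104], [94, 98, 102], [96, 99, 102], [102, 105, 109], [104, 109, 113], [100, 106, 111], [106, 114, 118], [136, 144, 149], [159, 169, 174], [171, 180, 184]]
right col 317 [[39, 39, 39], [40, 38, 40], [30, 30, 31], [24, 25, 24], [28, 25, 26], [24, 21, 24], [27, 28, 26], [42, 42, 45], [70, 72, 76], [100, 103, 106], [108, 114, 116], [105, 109, 111], [106, 110, 113], [112, 116, 119], [117, 124, 128], [134, 142, 145], [154, 164, 166], [179, 189, 194], [182, 193, 198], [171, 182, 186], [148, 157, 162], [136, 146, 149], [137, 143, 149], [139, 148, 151], [139, 149, 153]]
```

The body spans −37 to +31 along its axis, 68 mm, which is what a 70 mm cell measures without its button. The near face has the same plain shade as the known flat end, so the button is at +x. Gripping.

Request:
jog_arm(gripper=[0.55, 0.55, 0.55, 0.55, 0.55, 0.55, 0.3, 0.3], offset=[[0.4, -0.1, -2], [0.8, -0.2, -4], [0.8, -0.2, -7], [0.8, -0.2, -9], [0.8, -0.2, -9.5], [0.8, -0.2, -9.5], [0.8, -0.2, -9.5], [0.8, -0.2, -9.5]], twist=[0, 0, 0, 0, 0, 0, 0, 0], squeeze=50)

```text
clock: 11.7
tcp_pos: [0.493, 0.3493, 0.016]
orientation: [0.001, 0.105, 0.994, 0.001]
wrist_force: [-0.0, 2.4, 3.4]
finger_gap: 0.0307
grip_force: 49.6
```

Request:
jog_arm(gripper=[0.25, 0.25, 0.25, 0.25, 0.25, 0.25, 0.25, 0.25], offset=[[0, 0, 0], [0, 0, 0], [0, 0, 0], [0, 0, 1], [0, 0, 3], [0, 0, 6], [0, 0, 10], [0, 0, 13]], twist=[0, 0, 0, 0, 0, 0, 0, 0])

```text
clock: 12.7
tcp_pos: [0.4913, 0.3476, 0.1459]
orientation: [-0.0, 0.105, 0.994, -0.0]
wrist_force: [0.4, 0.4, -1.0]
finger_gap: 0.0305
grip_force: 49.6
```

Request:
jog_arm(gripper=[0.25, 0.25, 0.25, 0.25, 0.25, 0.25, 0.25, 0.25], offset=[[0, -5, 0], [0, -11, 0], [0, -17, 0], [0, -23, 0], [0, -29, 0], [0, -35, 0], [0.5, -41, 0], [1, -47, 0]], twist=[-2, -5, -8, -11, -14, -17, -20, -23])

```text
clock: 13.7
tcp_pos: [0.5006, -0.1237, 0.1445]
orientation: [-0.001, 0.302, 0.953, -0.0]
wrist_force: [0.8, 0.5, -0.7]
finger_gap: 0.0305
grip_force: 49.8
```

Request:
jog_arm(gripper=[0.25, 0.25, 0.25, 0.25, 0.25, 0.25, 0.25, 0.25], offset=[[0.4, -5, 0], [0.8, -10, 0], [0.9, -12.5, -1], [0.9, -13.2, -2], [0.9, -13.2, -2.5], [0.9, -13.2, -2.5], [0.9, -13.2, -2.5], [0.9, -13.2, -2.5]], twist=[0, 0, 0, 0, 0, 0, 0, 0])

```text
clock: 14.7
tcp_pos: [0.511, -0.2532, 0.1199]
orientation: [0.0, 0.301, 0.954, -0.0]
wrist_force: [0.0, 0.0, -0.5]
finger_gap: 0.0304
grip_force: 49.7
```

Run:
```python
from h import *
d=cam('wrist'); s=env.get_state(); p=s['tcp_pos']; q=s['orientation']; print(p,q.round(4),s['wrist_force'],s['finger_gap'])
O=np.array([.5059,-.2348]); a=np.radians(-5); A=np.array([[np.cos(a),-np.sin(a)],[np.sin(a),np.cos(a)]])
yaw=-2*np.degrees(np.arctan2(q[1],q[2])); print('yaw',yaw,'fix',((p[:2]-O)@A*1000).round(1))
# held cell extents: points above z axis region
vv,uu=np.mgrid[120:400,200:440]; P=zpts(d,np.c_[uu.ravel(),vv.ravel()]); b=np.radians(yaw); u=np.array([np.cos(b),np.sin(b)]); n=np.array([-u[1],u[0]])
r=(P[:,:2]-p[:2]); x=r@u*1000; y=r@n*1000; z=(P[:,2]-p[2])*1000
m=(abs(y)<5)&(z>20)&(z<36)&(abs(x)<50); print('held top x',np.percentile(x[m],[0,2,98,100]).round(1),'z by x',[(k,np.median(z[m&(abs(x-k)<3)]).round(1)) for k in (-34,-25,-15) if (m&(abs(x-k)<3)).any()])
save(d,'w7.png')
```

```text
[ 0.51104402 -0.25336191  0.11984033] [ 4.000e-04  3.009e-01  9.537e-01 -1.000e-04] [ 0.05919372  0.37963471 -1.76979562] 0.030474211089652422
yaw -35.02259848569285 fix [  6.7 -18. ]
held top x [-36.6 -36.1  25.1  28.1] z by x [(-34, np.float64(29.9)), (-25, np.float64(30.4)), (-15, np.float64(30.5))]
```

View pics/w7.png

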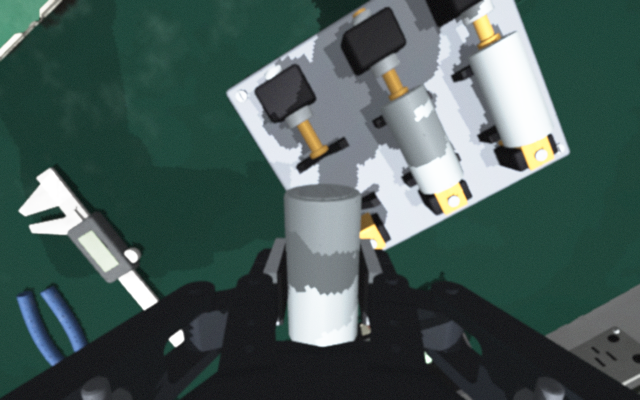

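The wrist view shows the right cell held straight at (323,265), with its plain flat end towards the plunger at (315,150). The empty bay lies beyond it, with its contact at (375,235). Relative to the TCP, the cell's middle is at −1.3 mm along the axis and 14.5 mm up.

The plan is to lower the cell yawed 30° beside the contact, push the plunger back with the flat end, swing it straight, lower it, then let it go forward.

Request:
jog_arm(gripper=[0.25, 0.25, 0.25, 0.25, 0.25, 0.25, 0.25, 0.25], offset=[[0.15, -0.47, -2], [0.15, -0.47, -4], [0.15, -0.47, -5], [0.15, -0.47, -6], [0.15, -0.47, -7], [0.15, -0.47, -7.8], [0.15, -0.47, -8.4], [0.15, -0.47, -8.4]], twist=[0, 0, 0, 0, 0, 0, 0, 0])

```text
clock: 15.75
tcp_pos: [0.5119, -0.2583, 0.0348]
orientation: [-0.0, 0.301, 0.954, 0.0]
wrist_force: [-0.2, -0.5, -1.6]
finger_gap: 0.0303
grip_force: 49.7
```

```bash
cat >> h.py <<'E'
def where():
    s=env.get_state(); p=s['tcp_pos']; q=s['orientation']; O=np.array([.5059,-.2348]); a=np.radians(-5); A=np.array([[np.cos(a),-np.sin(a)],[np.sin(a),np.cos(a)]])
    yaw=-2*np.degrees(np.arctan2(q[1],q[2])); b=np.radians(yaw); c=p[:2]-.0013*np.array([np.cos(b),np.sin(b)])
    print('t',s['clock'],'tcp',p.round(4),'yaw rel',round(yaw+5,2),'cell mid fix',((c-O)@A*1000).round(1),'axis z',round(p[2]*1000+14.5,1),'F',(s['wrist_force']).round(1),'tq',s['ft_torque'].round(2),'gap',round(s['finger_gap'],4))
E
python3 -c "
from h import *
where()"
```

```text
t 15.75 tcp [ 0.5119 -0.2583  0.0348] yaw rel -30.08 cell mid fix [  6.9 -22.3] axis z 49.3 F [-0.2 -0.5 -1.6] tq [ 0.01 -0.01 -0.02] gap 0.0303
```

Request:
jog_arm(gripper=[0.25, 0.25, 0.25, 0.25, 0.25, 0.25, 0.25, 0.25], offset=[[-0.3, 0.03, 0], [-0.6, 0.05, 0], [-0.9, 0.08, 0], [-1.2, 0.1, 0], [-1.5, 0.13, 0], [-1.5, 0.13, 0], [-1.5, 0.13, 0], [-1.5, 0.13, 0]], twist=[0, 0, 0, 0, 0, 0, 0, 0])

```text
clock: 16.75
tcp_pos: [0.4985, -0.2578, 0.036]
orientation: [0.001, 0.301, 0.954, -0.0]
wrist_force: [5.0, -1.0, -0.6]
finger_gap: 0.0303
grip_force: 49.7
```

```bash
python3 -c "
from h import *
where()"
```

```text
t 16.75 tcp [ 0.4985 -0.2578  0.036 ] yaw rel -30.08 cell mid fix [ -6.5 -22.9] axis z 50.5 F [ 5.  -1.  -0.6] tq [-0.13 -1.14 -0.05] gap 0.0303
```

Request:
jog_arm(gripper=[0.25, 0.25, 0.25, 0.25, 0.25, 0.25, 0.25, 0.25], offset=[[0, 0.35, 0], [0, 0.75, 0], [0, 1.15, 0], [0.05, 1.55, 0], [0.1, 1.95, 0], [0.1, 2.35, 0], [0.1, 2.35, 0], [0.1, 2.35, 0]], twist=[5, 10, 15, 20, 25, 30, 30, 30])

```text
clock: 17.75
tcp_pos: [0.5007, -0.2355, 0.0366]
orientation: [0.003, 0.044, 0.999, -0.002]
wrist_force: [6.4, -3.0, -0.7]
finger_gap: 0.0305
grip_force: 49.8
```

Run:
```python
from h import *
where(); d=cam('wrist'); s=env.get_state(); p=s['tcp_pos']
vv,uu=np.mgrid[60:400,200:440]; P=zpts(d,np.c_[uu.ravel(),vv.ravel()]); b=np.radians(-5); u=np.array([np.cos(b),np.sin(b)]); n=np.array([-u[1],u[0]])
r=(P[:,:2]-p[:2]); x=r@u*1000; y=r@n*1000; z=(P[:,2]-p[2])*1000
m=(abs(y)<18)&(z>20)&(z<36)&(abs(x)<50); print('held top x',np.percentile(x[m],[0,2]).round(1),'slope z',[(k,np.median(z[m&(abs(y)<3)&(abs(x-k)<3)]).round(1)) for k in (-33,-25,-18)],'axis y by x',[(k,np.median(y[m&(z>26)&(abs(x-k)<3)]).round(1)) for k in (-33,-25,-18)])
w=np.c_[P[:,:2]-[.5059,-.2348]]; X=w@u*1000; Y=w@n*1000; im=d['image'][60:400,200:440].reshape(-1,3).astype(int)
g=(im[:,0]>150)&(im[:,2]<110)&(X<-30)&(X>-60)&(abs(Y)<20); print('plunger brass X',np.percentile(X[g],[1,50,99]).round(1),'Y',np.median(Y[g]).round(1),g.sum())
```

```text
t 17.75 tcp [ 0.5007 -0.2355  0.0366] yaw rel -0.07 cell mid fix [-6.4 -1.2] axis z 51.1 F [ 6.4 -3.  -0.7] tq [-0.6  -1.47  0.07] gap 0.0305
held top x [-36.8 -36.1] slope z [(-33, np.float64(30.1)), (-25, np.float64(30.2)), (-18, np.float64(30.4))] axis y by x [(-33, np.float64(-0.2)), (-25, np.float64(-0.2)), (-18, np.float64(-0.2))]
plunger brass X [-52.  -47.8 -42.7] Y 0.7 376
```

The plunger is behind the flat end, and the cell is straight and level. Lowering it now with a slight shift in +y.

Request:
jog_arm(gripper=[0.25, 0.25, 0.25, 0.25, 0.25, 0.25, 0.25, 0.25], offset=[[0, 0.15, -0.2], [0, 0.15, -0.4], [0, 0.15, -0.6], [0, 0.15, -0.8], [0, 0.15, -1.0], [0, 0.15, -1.1], [0, 0.15, -1.1], [0, 0.15, -1.1]], twist=[0, 0, 0, 0, 0, 0, 0, 0])

```text
clock: 18.8
tcp_pos: [0.5008, -0.2335, 0.0258]
orientation: [0.003, 0.044, 0.999, -0.001]
wrist_force: [7.8, -0.4, 1.3]
finger_gap: 0.0305
grip_force: 50.1
```

```bash
python3 -c "
from h import *
where()"
```

```text
t 18.8 tcp [ 0.5008 -0.2335  0.0258] yaw rel -0.05 cell mid fix [-6.5  0.9] axis z 40.3 F [ 7.8 -0.4  1.3] tq [-0.16 -1.36  0.07] gap 0.0305
```

Request:
jog_arm(gripper=[0.25, 0.25, 0.25, 0.25, 0.25, 0.25, 0.25, 0.25], offset=[[0, 0, -0.06], [0, 0, -0.12], [0.1, -0.01, -0.12], [0.2, -0.02, -0.12], [0.3, -0.03, -0.12], [0.4, -0.04, -0.12], [0.4, -0.04, -0.12], [0.4, -0.04, -0.12]], twist=[0, 0, 0, 0, 0, 0, 0, 0])

```text
clock: 19.8
tcp_pos: [0.5043, -0.2339, 0.0247]
orientation: [0.002, 0.044, 0.999, -0.001]
wrist_force: [5.2, -1.2, 4.1]
finger_gap: 0.0308
grip_force: 50.2
```

```bash
python3 -c "
from h import *
where()"
```

```text
t 19.8 tcp [ 0.5043 -0.2339  0.0247] yaw rel -0.08 cell mid fix [-3.   0.8] axis z 39.2 F [ 5.2 -1.2  4.1] tq [-0.19 -0.96 -0.12] gap 0.0308
```

Seated in the V (Fz 4 N). Moving forward the last 3 mm towards the contact.

Request:
jog_arm(gripper=[0.25, 0.25, 0.25, 0.25, 0.25, 0.25, 0.25, 0.25], offset=[[0.05, 0, 0], [0.1, -0.01, 0], [0.15, -0.01, 0], [0.2, -0.02, 0], [0.25, -0.02, 0], [0.25, -0.02, 0], [0.25, -0.02, 0], [0.25, -0.02, 0]], twist=[0, 0, 0, 0, 0, 0, 0, 0])

```text
clock: 20.8
tcp_pos: [0.5051, -0.2342, 0.0243]
orientation: [0.001, 0.045, 0.999, -0.001]
wrist_force: [1.1, -3.7, 6.7]
finger_gap: 0.0302
grip_force: 50.6
```

```bash
python3 -c "
from h import *
where()"
```

```text
t 20.8 tcp [ 0.5051 -0.2342  0.0243] yaw rel -0.12 cell mid fix [-2.1  0.5] axis z 38.8 F [ 1.1 -3.7  6.7] tq [-0.52 -0.35 -0.09] gap 0.0302
```

Fx has fallen off, so the button is at the contact. Releasing, then withdrawing.

Request:
jog_arm(gripper=[0.33, 0.4, 0.5, 0.55, 0.55, 0.55, 0.55, 0.55], offset=[[0, 0, 0], [0, 0, 0], [0, 0, 0], [0, 0, 0], [0, 0, 0], [0, 0, 1], [0, 0, 3], [0, 0, 6]], twist=[0, 0, 0, 0, 0, 0, 0, 0])

```text
clock: 21.8
tcp_pos: [0.5041, -0.2324, 0.0836]
orientation: [-0.001, 0.044, 0.999, 0.0]
wrist_force: [-0.0, 0.3, 0.7]
finger_gap: 0.047
grip_force: 0.0
```

Request:
jog_arm(gripper=[0.55, 0.55, 0.55, 0.55, 0.55, 0.55, 0.55, 0.55], offset=[[0, 0, 4], [-1, 0, 8], [-3, 0, 12], [-5.5, 0.5, 16], [-5.5, 0.5, 17], [-5.5, 0.5, 17], [-5.5, 0.5, 17], [-5.5, 0.5, 17]], twist=[0, 0, 0, 0, 0, 0, 0, 0])

```text
clock: 22.8
tcp_pos: [0.4495, -0.2274, 0.2515]
orientation: [-0.001, 0.044, 0.999, 0.001]
wrist_force: [-0.3, 0.6, -0.5]
finger_gap: 0.0465
grip_force: 0.0
```

Run:
```python
from h import *
where(); d=cam('wrist'); save(d,'w8.png')
vv,uu=np.mgrid[60:330,150:560]; P=zpts(d,np.c_[uu.ravel(),vv.ravel()]); b=np.radians(-5); u=np.array([np.cos(b),np.sin(b)]); n=np.array([-u[1],u[0]])
w=P[:,:2]-[.5059,-.2348]; X=w@u*1000; Y=w@n*1000; Z=P[:,2]*1000; im=d['image'][60:330,150:560].reshape(-1,3).astype(int)
for k,y0 in enumerate((0,66,132)):
    Yk=Y-y0; m=(abs(Yk)<18)&(abs(X)<45)&(Z>46)&(im.max(1)-im.min(1)<40)&(Z<60)&(im[:,0]>70)
    print('bay',3-k,'X',np.percentile(X[m],[1,99]).round(1),'top z at x',[(x0,np.percentile(Z[m&(abs(X-x0)<4)],90).round(1)) for x0 in (-25,0,25)],'Yc',[np.median(Yk[m&(Z>50)&(abs(X-x0)<5)]).round(1) for x0 in (-25,0,25)])
    g=(im[:,0]>120)&(im[:,2]<.65*im[:,0])&(abs(Yk)<14); a=g&(X<-25)&(X>-60); c=g&(X>25)&(X<60)
    print('  brass plunger X',np.percentile(X[a],[1,99]).round(1),'contact X',np.percentile(X[c],[1,99]).round(1))
```

```text
t 22.8 tcp [ 0.4495 -0.2274  0.2515] yaw rel -0.06 cell mid fix [-58.2   2.4] axis z 266.0 F [-0.3  0.6 -0.5] tq [-0.03 -0.01 -0.01] gap 0.0465
bay 3 X [-34.6  32.5] top z at x [(-25, np.float64(55.5)), (0, np.float64(55.7)), (25, np.float64(55.7))] Yc [np.float64(1.2), np.float64(1.1), np.float64(1.1)]
  brass plunger X [-50.6 -34.7] contact X [39.  54.9]
bay 2 X [-34.4  30.8] top z at x [(-25, np.float64(54.9)), (0, np.float64(55.1)), (25, np.float64(53.4))] Yc [np.float64(-0.4), np.float64(-0.6), np.float64(-9.0)]
  brass plunger X [-49.7 -33.8] contact X [38.4 54.3]
bay 1 X [-34.3  32.5] top z at x [(-25, np.float64(55.1)), (0, np.float64(55.2)), (25, np.float64(55.2))] Yc [np.float64(-1.7), np.float64(-1.6), np.float64(-1.5)]
  brass plunger X [-50.  -34.7] contact X [38.7 54.2]
```

Bay 3 now matches bays 1 and 2: the body runs from −35 to +33, the top is at 55.5 mm and level, and the plunger is at its seated position. Handing in.

```bash
python3 -c "
from h import *
print(env.hand_in())"
```

```text
the job is handed in; nothing more can be done
None
```

The slim cell from bay 3 now lies in trough 4. The matching 32 x 70 mm cell sits fully down in bay 3, flat end on the plunger and button to the contact, and the job was handed in at about 23 s; no verdict came back.

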